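# Clear the test plug and press the sprung switch tray down onto its latch

## Task

The sprung switch tray on the rig is standing up with the test plug left lying under it. Take the plug out and lay it flat in the open bin, then press the tray down to its stop, like a pedal, so that the spring latch hooks over its edge and keeps it down when you let go. Press only on the bare metal or the tread strip, never on the tray's three controls, and leave everything else on the table where it is.

Things in the scene. Friction and masses are not known exactly. Their poses are not given: they have to be found in the camera images.
- rig: Fixed grey base plate of the tray, 220 mm (x) by 330 mm (y), 6 mm thick; origin at the centre of its underside, on the table. The tray's hinge lies along x at y = -130 mm, 36.5 mm above the table; the tray's free edge is towards +y. Two rubber posts (at y = -30 mm, x = -80 and +80 mm) stand under the tray.
- tray (a joint): Angle of the aluminium switch tray (180 mm wide, 190 mm from hinge to free edge, 5 mm thick, hinge axis in mid-thickness): 0 = sprung up, sloping 0.40 rad, free edge about 110 mm above the table; 0.40 = level, on its stop. Springs back unless latched, at about 0.39. Pressing the tread takes 4 to 7 N, and some 6 N more in the last 20 mm, as the latch yields. The plug blocks it at about 0.31.
- tread (a point): Centre of the top face of the flat ribbed rubber tread strip on the tray, 120 mm by 30 mm by 2 mm, the place to press. It moves with the tray: its x runs along the hinge, y from the hinge to the free edge, z out of the tray's top face. It lies 160 mm from the hinge axis, 4.5 mm above the axis plane and 30 mm short of the free edge. In rig coordinates its x is -25 mm.
- tray_hinge (a point): Middle of the tray's hinge axis; axes turn with the tray (x along the hinge, y to the free edge). The rig's y = -130 mm, z = 36.5 mm.
- latch_hook (a point): Underside tip of the steel spring latch's hook, 30 mm wide, in front of the tray's free edge at rig x = +60 mm, between cheeks 54 mm apart over all; its top is 66 mm above the table. The descending tray edge pushes its sloping nose aside and it snaps back over the edge by itself; it need not be touched.
- plug: Loose blue anodized test plug, 130 mm long along its y, about 0.25 kg, balancing near y = +8 mm: square head 44 by 44 mm (y = -65 to -7 mm) and round ribbed barrel of 32 mm diameter (y = -7 to +65 mm), axis 22 mm above the underside. Origin mid-underside. It starts on the rig's plate, head under the tray, barrel sticking out beyond the free edge, clear of the latch.
- bin: Fixed open grey plastic bin, 220 mm (x) by 170 mm (y), 45 mm high, walls and floor 5 mm; origin at the centre of its underside, on the table. It stands left or right of the rig.
- meter_case: Fixed closed black case, 220 by 170 by 60 mm with a 20 mm high handle on top, on the other side of the rig from the bin; leave alone.
- master_toggle: Chrome toggle on the tray, 24 mm base, 40 mm high, 70 mm from the hinge at rig x = -60 mm. Not to be touched.
- gear_knob: Yellow striped wheel-shaped gear knob on the tray, 42 mm across, 51 mm high, 70 mm from the hinge at rig x = 0. Not to be touched.
- fuel_selector: Black fuel selector on the tray, 52 mm across, 29 mm high, 65 mm from the hinge at rig x = +55 mm. Not to be touched.
- screwdriver: Loose screwdriver, 190 mm long, lying near the robot; bystander.
- mug: White mug, 76 mm across, 90 mm high, beyond the rig; bystander.
- spray_can: White can, 60 mm across, 160 mm high, beyond the rig; bystander.
- spare_knob: Loose black spare knob, 60 mm across the foot, 65 mm high, near the rig; bystander.
- multimeter: Grey multimeter, 150 by 75 by 35 mm; bystander.
- torch: Black torch, 160 mm long, 42 mm high, beyond the rig; bystander.
- latch (a joint): Angle of the spring latch: 0 = at rest (hook over the tray edge if the tray is down), growing to at most 0.5 as the hook is pushed away from the tray.
There are look-alikes about, which are no part of the job. There is more than one size of the plug; the one meant has the size given above.

How it is judged (in metres and radians):
On the way, in this order (a step that is already met when the one before it is completed fails the run):
1. the plug lies flat in the bin, let go of (x of plug in the frame of bin between -0.095 and 0.095 m and y of plug in the frame of bin between -0.07 and 0.07 m and z of plug in the frame of bin between -0.005 and 0.02 m and angle between plug's own y axis and vertical between 1.35 and 1.79 rad and contact force between the fingers and plug below 0.1 N), for 0.2 s.
2. the tray is pressed down to its stop (joint above 0.38) (value of joint tray above 0.38 rad), for 0.2 s.
At the end, for the whole second after the job is handed in: The plug rests flat in the bin (origin within 95 by 70 mm of its middle, at most 20 mm above its underside, axis within 0.2 rad of level); the latch alone holds the tray down: tray joint above 0.38 of 0.40 rad, latch joint below 0.1, all at rest (all of step 1 and value of joint tray above 0.38 rad and value of joint latch below 0.1 rad and linear speed of plug below 0.02 m/s and not (velocity of joint tray above 0.05 rad/s) and not (velocity of joint tray below -0.05 rad/s)); the robot touches nothing.
It fails at once if a control on the tray is touched with more than 2 N (contact force between any of the fingers, the arm, plug and master_toggle above 2 N or contact force between any of the fingers, the arm, plug and gear_knob above 2 N or contact force between any of the fingers, the arm, plug and fuel_selector above 2 N).
It fails at once if a bystander is moved by more than 30 mm (distance of any of screwdriver, mug, spray_can, spare_knob, multimeter, torch from where it was at the start of the episode above 0.03 m).
It also fails if it takes over 58 s, if anything falls off the work surface, if the arm or the gripper's body presses on something with over 40 N, if the wrist force passes 120 N, or if a joint passes its speed limit or range.

## Robot

A 6-joint arm with a two-finger parallel gripper is mounted at the origin on the work surface. World frame = base frame: x ahead of the robot, y to its left, z up, the work surface at z = 0. Lengths are in mm, angles in degrees, forces in N, time in s.
With the tool pointing down it reaches from about 350 to 850 mm from the base axis. Payload 8.1 kg.
Tool frame: the origin (TCP) lies at the very end of the fingers, on their centre line; the grasp point (between the pads) lies 19 mm behind it; z points along the fingers, y is the line along which they close (so a half turn about z gives the same grasp; the last joint's range is limited). The gripper opens to 85 mm and grips with 20 to 120 N. Pads are 22 mm wide; open, the fingers measure 114 mm over their backs; the gripper's body (76 mm by 85 mm) begins 54 mm behind the grasp point. The pads swing forward as they close: fully open they stand 13 mm farther back than shut.
Start: joints at [-69.465, 7.471, 85.268, -0, 87.261, -4.893], TCP at [257.644, -541.871, 231.292] pointing down, gripper open.
Joint ranges: [-169.43, 169.43], [-51.17, 129.36], [1.28, 143.12], [-76.62, 256.62], [0, 156.53], [-152.29, 152.29]. Speed limits (degrees/s): [136.94, 136.94, 159.86, 180, 180, 180].

## Interface

Orientations are given as [roll, pitch, yaw] about the fixed x, y, z axes, in that order (R = Rz(yaw) Ry(pitch) Rx(roll)).
In Python, from bench import * gives the robot as it stands.
- The arm moves only by the tool play_rows, never from a script. Its argument "increments" is a list of rows, each a list of 3 entries, a list of its own where there are three numbers: the gripper's target within -1 to 1 (fully open at 1, half-way at 0, shut at -1), then the shift along the tool's x, y, z in mm, then the turn about the tool's z in rad. A call has 1 to 12 rows; each row shifts and turns the commanded pose from where the row before left it, along the tool's axes as they then stand; what a row does not reach is not made up. A row lasts 1/12 s, in which the tool goes at most 41.7 mm and 7.16 degrees, less where a joint would pass 70% of its speed; a pose out of reach is approached as far as the arm can. A call is refused whole if a number of a shift passes 41.7 or a number of a turn 0.125, either way. A call with a gripper value outside its range is refused whole. The fingers move at their own pace and stop on an object; "force" is the grip in N (left out, the last holds). Time passes only in rows, so rows that do not move let the fingers close. It gives the time, the measured TCP pose, the force, the opening and the grip force at its end, in the units of the state.
- sense(): the state, without advancing time (a new reading comes with each control period).
- snapshot(name): name is "side" or "top"; returns a dict with "color" (400x640x3 uint8, red, green, blue), "intrinsics" (3x3 intrinsics, pixels), "world_from_camera" (4x4, takes a point from camera to world coordinates). Camera axes: x right, y down, z forward; pixel columns grow to the right and rows downward; lengths in mm; the calibration is good to about 2 mm. A picture is of the moment at which its call begins. There is no depth.
- hand_in(): hands the job in; it is judged then, once.
Trained networks look in a picture, given as the dict that the camera call returned (one of the last four; its "shot" number tells which), for a name from the list of things; names that differ only in an ending like _2 or _b are one class to them, and where a whole thing is asked for, a point or a joint stands for the part that bears it (a point fixed in the world has none). Each returns a list of dicts, best first, with "p" (0 to 1); they miss things now and then, are a little off and sometimes report something else, mostly with a low value. They report only what shows in the picture. A call takes as long as a camera call. They do not tell look-alikes from the thing itself.
- find_in(query, picture): "xyz" ([x, y, z] in mm, in the coordinates of the camera as it stood for that picture, good to about 4 mm: the middle of the surface that is visible of it).
- regions_of(query, picture): "mask" (400x640 bool, what is visible of it).
- pinpoint(query, picture): "xyz" ([x, y, z] in mm, in the coordinates of the camera as it stood for that picture, good to about 4 mm: a listed point, or the origin of a listed thing).
The state is a dict: "time": time; "joint_pos": joint angles; "qd": joint speeds; "joint_efforts": joint torques, N m; "tool_pos": TCP position; "tcp_rot": TCP orientation; "ft_force": force on the tool from outside, world axes, zero at the start; "wrist_torque": the same for the moment, N m; "finger_gap": finger opening in mm; "grip_force": force on a finger pad.
Only numpy, scipy, OpenCV 4.12 (cv2) and the standard library are available. Lean on these libraries where they do the work, as an engineer would, in place of code of your own. Each camera call takes 0.05 s, during which the arm holds its last target. There are 200 camera calls.

## Working session

There is one attempt and no reset: what is moved stays moved. The work goes in short steps, Python scripts to look and compute and a tool call to move; the robot and the scene stay as the last step left them, time stands still between calls to the robot, and variables do not carry over. Pictures are saved under pics/ and viewed, at most 10 in all, crops included, and the job is handed in when it is done.

Besides the shell and the picture viewer there is one more tool, called after "Emit:" as a command line: name --argument value ..., lists and objects as JSON in quotes. play_rows: Moves the arm, as the interface text tells. Its arguments: {"type":"object","properties":{"increments":{"type":"array","items":{"type":"array"}},"force":{"type":"number"}},"required":["increments"]}

```bash
mkdir -p pics; cat > h.py <<'E'
from bench import *
import numpy as np, cv2
def w(p,xyz):
    T=np.array(p["world_from_camera"]); return (T@np.r_[xyz,1])[:3]
def px(p,X):
    T=np.linalg.inv(np.array(p["world_from_camera"])); c=(T@np.r_[X,1])[:3]; u=np.array(p["intrinsics"])@c; return u[:2]/u[2]
def save(p,n): cv2.imwrite(f"pics/{n}.png",p["color"][:,:,::-1])
E
python3 - <<'E'
from h import *
for c in ["top","side"]:
    p=snapshot(c); save(p,c+"0")
    for q in ["rig","bin","plug","tread","tray_hinge","latch_hook","meter_case","gear_knob","spare_knob","screwdriver","multimeter"]:
        for r in pinpoint(q,p)[:3]:
            X=w(p,r["xyz"]); print(c,q,round(r["p"],2),X.round(),px(p,X).round())
    print(np.array(p["world_from_camera"])[:3,3])
E
```

```text
top rig 0.66 [530. -24.  -2.] [341. 187.]
top rig 0.59 [499.  78.   3.] [307. 197.]
top bin 0.96 [ 523. -416.    3.] [473. 188.]
top bin 0.55 [269. 341.  -1.] [217. 276.]
top plug 0.68 [747. 403.  26.] [199. 115.]
top plug 0.62 [495.  75.   5.] [308. 198.]
top plug 0.6 [251. 476.  32.] [167. 283.]
top tread 0.85 [505.  -4. 100.] [336. 190.]
top tread 0.65 [595.  21.  43.] [326. 162.]
top tread 0.32 [497.  77.   2.] [307. 198.]
top tray_hinge 0.68 [600.  22.  41.] [325. 161.]
top tray_hinge 0.65 [ 509. -150.   36.] [385. 192.]
top latch_hook 0.47 [596.  25.  40.] [325. 162.]
top meter_case 0.68 [501. 373.   1.] [209. 197.]
top meter_case 0.17 [ 341. -203.   -2.] [403. 250.]
top gear_knob 0.73 [521. -87.  67.] [364. 186.]
top spare_knob 0.83 [340. 196.  -3.] [267. 251.]
top screwdriver 0.82 [ 339. -204.   -2.] [403. 250.]
top multimeter 0.97 [269. 342.   1.] [217. 276.]
top multimeter 0.68 [530. -20.   1.] [340. 186.]
[ 347.32479306   35.69663984 1252.64311799]
side rig 0.59 [530. -15.  -2.] [312. 217.]
side rig 0.53 [500.  75.   5.] [306. 235.]
side bin 0.86 [ 518. -419.   -0.] [369. 160.]
side plug 0.95 [742. 410.  29.] [145. 273.]
side plug 0.91 [253. 473.  33.] [318. 384.]
side plug 0.57 [498.  74.   6.] [307. 234.]
side tread 0.56 [506.   2. 104.] [317. 191.]
side tread 0.36 [ 512. -148.   35.] [338. 187.]
side tray_hinge 0.68 [ 510. -145.   33.] [338. 188.]
side latch_hook 0.54 [596.  28.  41.] [285. 205.]
side meter_case 0.77 [495. 374.  -2.] [242. 310.]
side gear_knob 0.61 [524. -83.  68.] [325. 186.]
side spare_knob 0.67 [342. 205.   2.] [338. 285.]
side screwdriver 0.68 [511.   5. 102.] [315. 191.]
side screwdriver 0.54 [ 335. -203.   -0.] [398. 203.]
side multimeter 0.86 [267. 345.  -1.] [341. 341.]
side multimeter 0.74 [600.  28.  45.] [283. 204.]
side multimeter 0.42 [498. 374.  -3.] [241. 310.]
[ 36.82255421 899.76767183 733.23177761]
```

```bash
python3 - <<'E'
import cv2
a=cv2.imread("pics/top0.png");b=cv2.imread("pics/side0.png")
cv2.imwrite("pics/top0c.png",cv2.resize(a[90:310,140:540],None,fx=2,fy=2,interpolation=3))
cv2.imwrite("pics/side0c.png",cv2.resize(b[130:400,100:420],None,fx=2.2,fy=2.2,interpolation=3))
E
```

```text
(no output)
```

View pics/top0c.png

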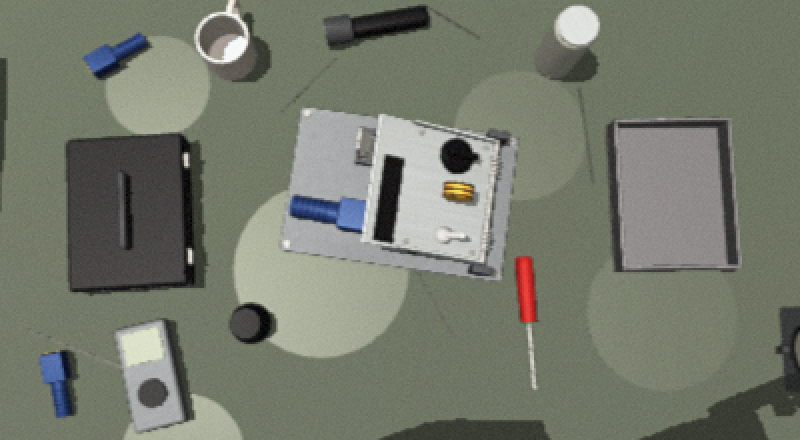

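View pics/side0c.png

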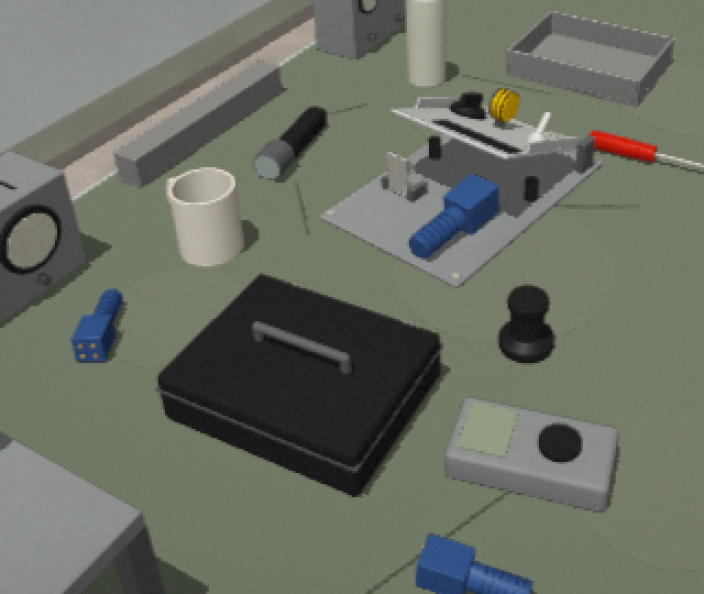

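The candidates for the plug in the top view are (308,198), half under the tray, (199,115) by the mug, and (167,283) by the multimeter. The one under the tray fits the description; the other two lie free and look smaller. Next I'll measure the rig and plug precisely and check the choice in a crop.

```bash
cat >> h.py <<'E'
def ray(p,uv,z):
    T=np.array(p["world_from_camera"]); d=T[:3,:3]@np.linalg.inv(np.array(p["intrinsics"]))@np.r_[uv,1]; o=T[:3,3]
    return o+d*(z-o[2])/d[2]
def axis(m):
    c,(wd,ht),a=cv2.minAreaRect(np.argwhere(m)[:,::-1].astype(np.float32)); return cv2.boxPoints((c,(wd,ht),a))
E
python3 - <<'E'
from h import *
p=snapshot("top")
C=[ray(p,u,6) for u in [(292.5,145),(281.5,214),(390,228.5),(398.5,160)]]
for c in C: print(c.round())
print("ctr",np.mean(C,0).round())
for a,b in [(0,1),(1,2),(2,3),(3,0)]:
    d=C[b]-C[a]; print(np.linalg.norm(d).round(),np.degrees(np.arctan2(d[1],d[0])).round(1))
for q in ["bin","plug","tread","meter_case"]:
    for r in regions_of(q,p)[:3]:
        m=r["mask"]; print(q,round(r["p"],2),m.sum()); z={"bin":45,"plug":28,"tread":100,"meter_case":60}[q]
        print([ray(p,u,z).round()[:2].tolist() for u in axis(m)])
hsv=cv2.cvtColor(p["color"],cv2.COLOR_RGB2HSV)
m=((hsv[...,0]>100)&(hsv[...,0]<130)&(hsv[...,1]>110)); n,l,s,c=cv2.connectedComponentsWithStats(m.astype(np.uint8))
for i in range(1,n):
    if s[i,4]>60: print(s[i],[ray(p,u,28).round()[:2].tolist() for u in axis(l==i)])
cv2.imwrite("pics/crop1.png",cv2.resize(p["color"][135:235,270:400,::-1],None,fx=5,fy=5,interpolation=3))
E
```

```text
[657. 121.   6.]
[448. 153.   6.]
[ 403. -166.    6.]
[ 608. -198.    6.]
ctr [529. -22.   6.]
211.0 171.2
323.0 -98.0
207.0 -8.7
322.0 81.3
bin 0.66 151
[[515.0, -79.0], [544.0, -84.0], [537.0, -129.0], [508.0, -124.0]]
bin 0.62 4760
[[631.0, -320.0], [639.0, -506.0], [415.0, -503.0], [407.0, -321.0]]
plug 0.93 373
[[297.0, 501.0], [305.0, 461.0], [215.0, 439.0], [207.0, 479.0]]
plug 0.9 305
[[738.0, 454.0], [781.0, 371.0], [745.0, 352.0], [702.0, 435.0]]
plug 0.61 434
[[489.0, 142.0], [535.0, 135.0], [516.0, 31.0], [471.0, 38.0]]
tread 0.79 3759
[[446.0, 39.0], [628.0, 11.0], [602.0, -154.0], [421.0, -122.0]]
tread 0.53 755
[[699.0, -196.0], [797.0, -263.0], [761.0, -312.0], [664.0, -245.0]]
meter_case 0.63 4807
[[612.0, 464.0], [614.0, 281.0], [388.0, 272.0], [386.0, 451.0]]
[182 107  31  22 283] [[737.0, 453.0], [785.0, 376.0], [751.0, 356.0], [703.0, 432.0]]
[285 188  37  18 413] [[485.0, 145.0], [529.0, 139.0], [515.0, 34.0], [471.0, 40.0]]
[160 266  16  33 317] [[293.0, 502.0], [302.0, 465.0], [216.0, 440.0], [208.0, 476.0]]
```

View pics/crop1.png

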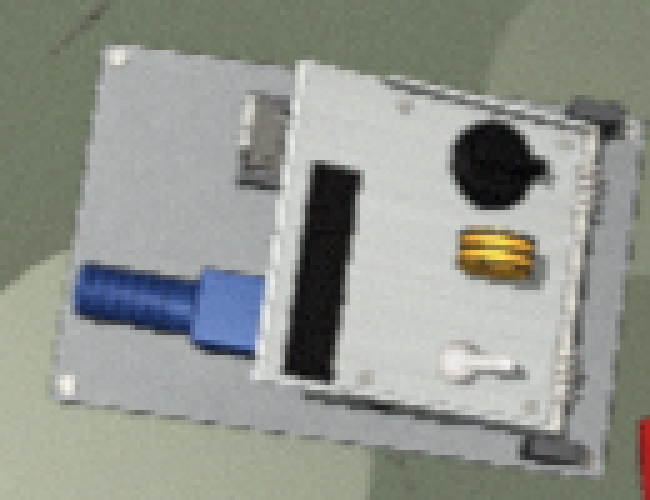

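The chosen plug is clear: barrel about 70 mm long, tip at px (286,193), head junction at px (310,196), so it matches the size given. The look-alikes are shorter.

```bash
cat >> h.py <<'E'
from scipy.spatial.transform import Rotation as R
def go(xyz,closing_yaw=None):
    s=sense(); Rm=R.from_euler('xyz',s["tcp_rot"],degrees=True).as_matrix()
    print("t",s["time"],"pos",np.round(s["tool_pos"],1),"rot",np.round(s["tcp_rot"],1),"f",np.round(s["ft_force"],1),"gap",s["finger_gap"],"q6",np.round(s["joint_pos"],0))
    print("tool shift",(Rm.T@(np.array(xyz)-s["tool_pos"])).round(1))
    y=np.degrees(np.arctan2(Rm[1,1],Rm[0,1])); print("closing yaw",y.round(1))
    if closing_yaw is not None:
        d=(closing_yaw-y+90)%180-90; print("turn about tool z rad",np.radians(-d).round(3))
E
python3 - <<'E'
from h import *
go([500,91,110],-8)
p=snapshot("side")
for u in [(0,0)]: pass
for n,X in [("tip",[507,142,28]),("junc",[497,71,28])]: print(n,px(p,X).round(1))
q=snapshot("top")
print(ray(q,(286,193),28),ray(q,(309.6,196.4),28))
hsv=cv2.cvtColor(p["color"],cv2.COLOR_RGB2HSV)
m=((hsv[...,0]>100)&(hsv[...,0]<130)&(hsv[...,1]>110)); n,l,s,c=cv2.connectedComponentsWithStats(m.astype(np.uint8))
print(s[s[:,4]>60])
E
```

```text
t 1.45 pos [ 257.6 -541.8  231.3] rot [-180.    -0.    25.4] f [ 0.2 -0.3 -0.1] gap 85.3939993713278 q6 [-69.   7.  85.  -0.  87.  -5.]
tool shift [ 490.6 -467.4  121.3]
closing yaw -64.6
turn about tool z rad -0.987
tip [290.9 240.6]
junc [307.7 227.3]
[508.11807339 138.47654691  28.        ] [497.58366989  69.41976959  28.        ]
[[     0      0    640    400 234880]
 [   276      0    156    125  15929]
 [   599     31     41    141   3214]
 [   286    209     41     38    726]
 [   133    262     22     32    409]
 [   289    373     53     27    840]]
```

Emit:
play_rows --increments '[[1,[0,0,0],-0.1234],[1,[0,0,0],-0.1234],[1,[0,0,0],-0.1234],[1,[0,0,0],-0.1234],[1,[0,0,0],-0.1234],[1,[0,0,0],-0.1234],[1,[0,0,0],-0.1234],[1,[0,0,0],-0.1234],[1,[33,7.5,0],0],[1,[33,7.5,0],0],[1,[33,7.5,0],0],[1,[33,7.5,0],0]]' --force 60

```text
time: 2.55
tool_pos: [305.9, -414.1, 231.1]
tcp_rot: [180.0, -0.0, 81.9]
ft_force: [0.6, 0.0, 0.4]
finger_gap: 85.4
grip_force: 0.0
```

Emit:
play_rows --increments '[[1,[33,7.5,0],0],[1,[33,7.5,0],0],[1,[33,7.5,0],0],[1,[33,7.5,0],0],[1,[33,7.5,0],0],[1,[33,7.5,0],0],[1,[33,7.5,0],0],[1,[33,7.5,0],0],[1,[33,7.5,0],0],[1,[33,7.5,0],0],[1,[33,7.5,0],0],[1,[33,7.5,0],0]]'

```text
time: 3.55
tool_pos: [450.4, -34.1, 231.6]
tcp_rot: [179.9, 0.0, 82.0]
ft_force: [1.1, -0.6, 0.1]
finger_gap: 85.4
grip_force: 0.0
```

Emit:
play_rows --increments '[[1,[33,7.5,0],0],[1,[33,7.5,0],0],[1,[33,7.5,0],0],[1,[33,7.5,0],0],[1,[0,0,0],0],[1,[0,0,0],0]]'

```text
time: 4.05
tool_pos: [498.2, 92.4, 231.1]
tcp_rot: [-180.0, 0.0, 82.2]
ft_force: [-1.0, -0.7, 0.5]
finger_gap: 85.6
grip_force: 0.0
```

```bash
python3 - <<'E'
from h import *
go([501,92,16],-8)
E
```

```text
t 4.05 pos [498.2  92.4 231.1] rot [-180.     0.    82.2] f [-1.  -0.7  0.5] gap 85.58346720230249 q6 [  5.  -7. 100.  -0.  87.  13.]
tool shift [  0.    2.9 215.1]
closing yaw -7.8
turn about tool z rad 0.003
```

Emit:
play_rows --increments '[[1,[0,1.5,30],0],[1,[0,1.5,30],0],[1,[0,0,30],0],[1,[0,0,30],0],[1,[0,0,25],0],[1,[0,0,20],0],[1,[0,0,20],0],[1,[0,0,15],0],[1,[0,0,10],0],[1,[0,0,10],0],[1,[0,0,0],0],[1,[0,0,0],0]]'

```text
time: 5.05
tool_pos: [501.1, 90.0, 11.4]
tcp_rot: [-180.0, 0.0, 82.0]
ft_force: [0.4, 1.3, -0.1]
finger_gap: 85.6
grip_force: 0.0
```

```bash
python3 - <<'E'
from h import *
go([501,92,16],-8)
p=snapshot("side"); cv2.imwrite("pics/grip1.png",cv2.resize(p["color"][100:280,220:420,::-1],None,fx=3.2,fy=3.2,interpolation=3))
E
```

```text
t 5.05 pos [501.1  90.   11.4] rot [-180.    0.   82.] f [ 0.4  1.3 -0.1] gap 85.57449578318355 q6 [  4.   7. 111.  -0.  63.  12.]
tool shift [ 2.  -0.4 -4.6]
closing yaw -8.0
turn about tool z rad -0.001
```

View pics/grip1.png

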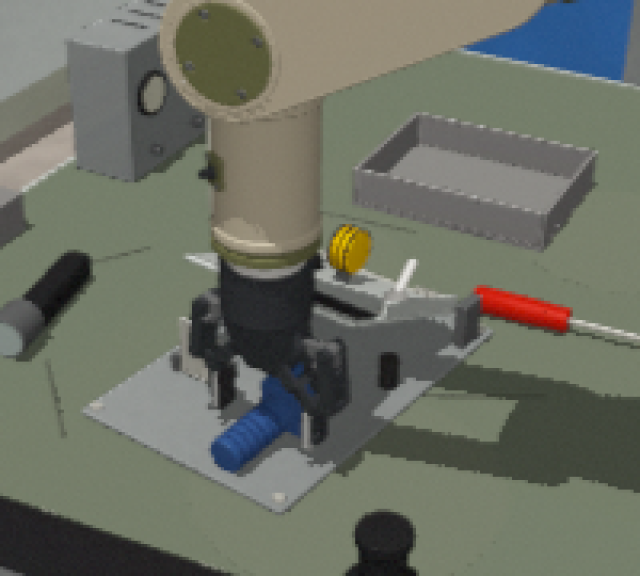

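The fingers straddle the barrel at crop (270,420), and the gripper body is clear of the tray.

Emit:
play_rows --increments '[[-1,[2,0,0],0],[-1,[0,0,0],0],[-1,[0,0,0],0],[-1,[0,0,0],0],[-1,[0,0,0],0],[-1,[0,0,0],0],[-1,[0,0,0],0],[-1,[0,0,0],0],[-1,[0,0,0],0],[-1,[0,0,0],0]]' --force 60

```text
time: 5.93
tool_pos: [501.8, 92.5, 12.1]
tcp_rot: [180.0, -0.0, 82.0]
ft_force: [-1.5, 0.0, 6.1]
finger_gap: 30.2
grip_force: 58.5
```

Emit:
play_rows --increments '[[-1,[0,0,-3],0],[-1,[5,0,0],0],[-1,[8,0,0],0],[-1,[10,0,0],0],[-1,[10,0,0],0],[-1,[10,0,0],0],[-1,[10,0,0],0],[-1,[7,0,0],0],[-1,[5,0,-5],0],[-1,[0,0,-10],0],[-1,[0,0,-10],0],[-1,[0,0,0],0]]'

```text
time: 6.93
tool_pos: [512.5, 156.9, 42.5]
tcp_rot: [179.8, -0.1, 82.0]
ft_force: [0.1, 0.5, -2.1]
finger_gap: 30.3
grip_force: 59.2
```

```bash
python3 - <<'E'
from h import *
go([523,-417,180],0)
p=snapshot("side"); cv2.imwrite("pics/grip2.png",cv2.resize(p["color"][100:300,200:420,::-1],None,fx=2.8,fy=2.8,interpolation=3))
E
```

```text
t 6.9333 pos [512.5 156.9  42.5] rot [ 1.798e+02 -1.000e-01  8.200e+01] f [ 0.1  0.5 -2.1] gap 30.324023182334635 q6 [ 12.   8. 106.  -0.  66.  20.]
tool shift [-566.7   90.9 -137.8]
closing yaw -8.0
turn about tool z rad -0.14
```

View pics/grip2.png

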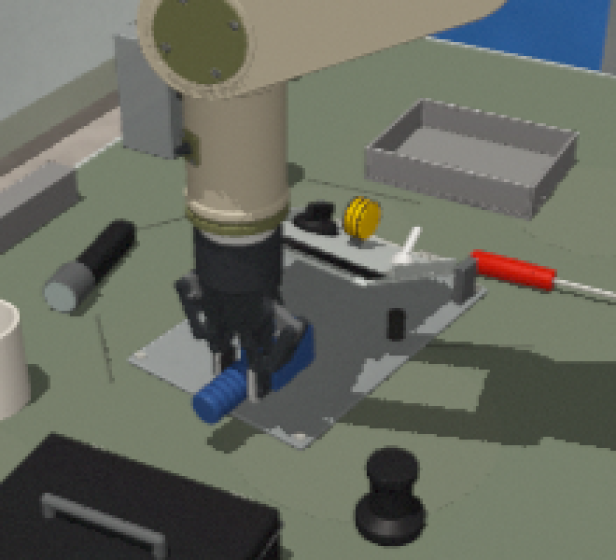

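The plug is held level and clear of the tray. Now lift, carry it over and turn it.

Emit:
play_rows --increments '[[-1,[0,0,-20],0],[-1,[0,0,-30],0],[-1,[0,0,-35],0],[-1,[0,0,-35],0],[-1,[0,0,-30],0],[-1,[-20,4,0],0],[-1,[-35,6.5,0],0],[-1,[-35,6.5,0],0],[-1,[-35,6.5,0],0],[-1,[-35,6.5,0],0],[-1,[-35,6.5,0],0],[-1,[-35,6.5,0],0]]'

```text
time: 7.98
tool_pos: [520.5, -79.2, 189.4]
tcp_rot: [180.0, 0.0, 82.0]
ft_force: [1.5, -0.0, -3.0]
finger_gap: 30.2
grip_force: 59.7
```

Emit:
play_rows --increments '[[-1,[-35,6.5,0],0],[-1,[-35,6.5,0],0],[-1,[-35,6.5,0],0],[-1,[-35,6.5,0],0],[-1,[-35,6.5,0],0],[-1,[-35,6.5,0],0],[-1,[-35,6.5,0],0],[-1,[-35,6.5,0],0],[-1,[-30,6.5,0],0],[-1,[-20,4,0],0],[-1,[0,0,0],0]]'

```text
time: 8.9
tool_pos: [535.2, -417.4, 188.7]
tcp_rot: [-180.0, 0.1, 81.7]
ft_force: [0.6, -0.3, -2.1]
finger_gap: 30.3
grip_force: 59.6
```

Emit:
play_rows --increments '[[-1,[0,0,0],0.12],[-1,[0,0,0],0.12],[-1,[0,0,0],0.12],[-1,[0,0,0],0.12],[-1,[0,0,0],0.12],[-1,[0,0,0],0.12],[-1,[0,0,0],0.12],[-1,[0,0,0],0.12],[-1,[0,0,0],0.12],[-1,[0,0,0],0.12],[-1,[0,0,0],0.12],[-1,[0,0,0],0.12]]'

```text
time: 9.9
tool_pos: [536.4, -412.4, 189.1]
tcp_rot: [-180.0, 0.0, -0.9]
ft_force: [-0.6, -0.7, -2.0]
finger_gap: 30.2
grip_force: 59.5
```

```bash
python3 - <<'E'
from h import *
go([538,-415,12.5],90)
p=snapshot("top"); cv2.imwrite("pics/bin1.png",cv2.resize(p["color"][100:280,380:600,::-1],None,fx=2.8,fy=2.8,interpolation=3))
E
```

```text
t 9.9 pos [ 536.4 -412.4  189.1] rot [-180.     0.    -0.9] f [-0.6 -0.7 -2. ] gap 30.154680868064936 q6 [-42.  20.  75.   0.  85.  49.]
tool shift [  1.7   2.7 176.6]
closing yaw -90.9
turn about tool z rad -0.015
```

View pics/bin1.png

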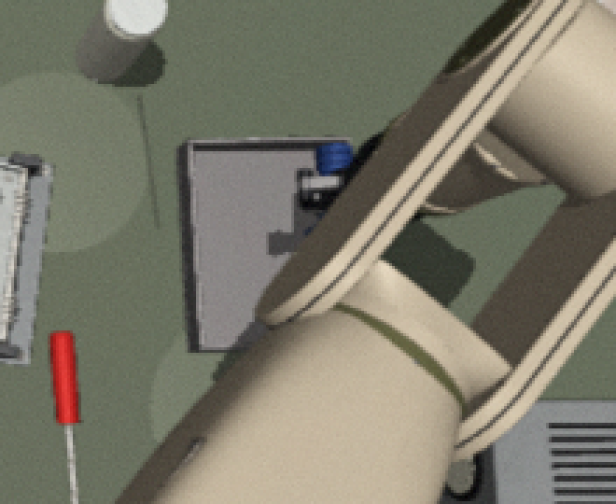

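The plug is over the bin (barrel tip at crop (335,155), offset by parallax at 190 mm height). Lower it and release.

Emit:
play_rows --increments '[[-1,[0,2,25],0],[-1,[0,0,30],0],[-1,[0,0,30],0],[-1,[0,0,30],0],[-1,[0,0,20],0],[-1,[0,0,15],0],[-1,[0,0,10],0],[-1,[0,0,6],0],[-1,[0,0,5],0],[-1,[0,0,3],0],[-1,[0,0,2],0],[-1,[0,0,0],0]]'

```text
time: 10.95
tool_pos: [537.3, -414.9, 14.0]
tcp_rot: [180.0, -0.1, -0.5]
ft_force: [-0.3, 0.0, -2.9]
finger_gap: 30.2
grip_force: 59.7
```

Emit:
play_rows --increments '[[0.3,[0,0,0],0],[0.3,[0,0,0],0],[0.3,[0,0,0],0],[0.3,[0,0,0],0],[0.3,[0,0,0],0],[0.3,[0,0,0],0],[0.3,[0,0,-10],0],[0.3,[0,0,-20],0],[0.3,[0,0,-35],0],[0.3,[0,0,-35],0],[0.3,[0,0,-35],0],[0.3,[0,0,-35],0]]'

```text
time: 11.95
tool_pos: [536.7, -414.4, 185.8]
tcp_rot: [180.0, -0.0, -0.5]
ft_force: [0.1, -0.4, -1.2]
finger_gap: 55.3
grip_force: 0.0
```

```bash
python3 - <<'E'
from h import *
go([538,-415,190],90)
for c in ["side","top"]:
    p=snapshot(c)
    for q in ["plug","bin","rig","tread"]:
        for r in pinpoint(q,p)[:3]: print(c,q,round(r["p"],2),w(p,r["xyz"]).round())
    if c=="side":cv2.imwrite("pics/bin2.png",cv2.resize(p["color"][90:230,280:460,::-1],None,fx=3.4,fy=3.4,interpolation=3))
yr=np.radians(-8.3); ex=np.array([np.cos(yr),np.sin(yr)]); ey=np.array([-ex[1],ex[0]])
O=np.array([529,-22])
print("tread up",O-25*ex+(-130+160*np.cos(.4)-4.5*np.sin(.4))*ey,36.5+160*np.sin(.4)+4.5*np.cos(.4),"down",O-25*ex+30*ey)
E
```

```text
t 11.95 pos [ 536.7 -414.4  185.8] rot [180.   -0.   -0.5] f [ 0.1 -0.4 -1.2] gap 55.26124271143749 q6 [-42.  21.  75.   0.  85.  49.]
tool shift [ 1.3  0.6 -4.2]
closing yaw -90.5
turn about tool z rad -0.009
side plug 0.73 [254. 475.  35.]
side plug 0.72 [745. 410.  27.]
side bin 0.96 [ 520. -419.   -0.]
side rig 0.62 [530. -15.  -3.]
side rig 0.55 [ 521. -416.    7.]
side rig 0.28 [599.  29.  41.]
side tread 0.8 [510.   4. 104.]
side tread 0.71 [344. 207.   2.]
top plug 0.75 [747. 406.  30.]
top plug 0.64 [ 517. -413.    6.]
top plug 0.54 [252. 478.  35.]
top bin 0.86 [ 519. -417.   -1.]
top rig 0.65 [532. -22.   1.]
top rig 0.27 [ 519. -415.    3.]
top tread 0.61 [507.  -5. 102.]
tread up [506.51632041  -2.93729817] 102.95170924239707 down [508.5925413  11.2946787]
```

View pics/bin2.png

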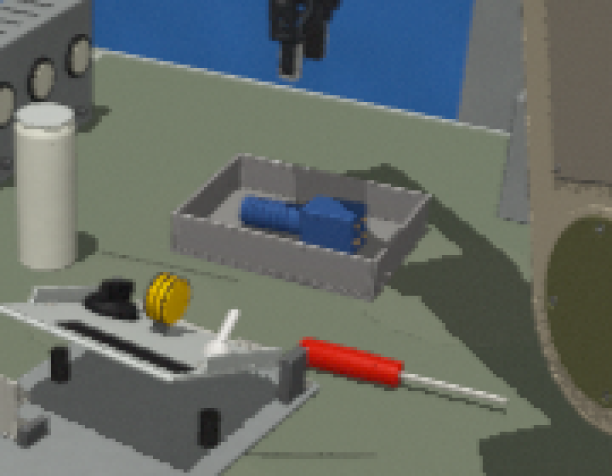

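The plug lies flat in the bin at crop (305,220), which is world (517,-413). Now shut the gripper, turn and go above the tread.

Emit:
play_rows --increments '[[-1,[0,0,0],-0.12],[-1,[0,0,0],-0.12],[-1,[0,0,0],-0.12],[-1,[0,0,0],-0.12],[-1,[0,0,0],-0.12],[-1,[0,0,0],-0.12],[-1,[0,0,0],-0.12],[-1,[0,0,0],-0.12],[-1,[0,0,0],-0.12],[-1,[0,0,0],-0.12],[-1,[0,0,0],-0.12],[-1,[0,0,0],-0.12]]'

```text
time: 13.45
tool_pos: [536.5, -414.2, 182.2]
tcp_rot: [-179.9, -0.1, 82.3]
ft_force: [-0.6, 0.8, 0.3]
finger_gap: 0.3
grip_force: 0.0
```

Emit:
play_rows --increments '[[-1,[30,-7,0],0],[-1,[34,-7.5,0],0],[-1,[34,-7.5,0],0],[-1,[34,-7.5,0],0],[-1,[34,-7.5,0],0],[-1,[34,-7.5,0],0],[-1,[34,-7.5,0],0],[-1,[34,-7.5,0],0],[-1,[34,-7.5,0],0],[-1,[34,-7.5,0],0],[-1,[34,-7.5,0],0],[-1,[30,-7,0],0]]'

```text
time: 14.45
tool_pos: [503.6, -4.0, 182.7]
tcp_rot: [-179.9, -0.0, 82.0]
ft_force: [0.6, 0.5, -0.4]
finger_gap: -0.0
grip_force: 0.0
```

Emit:
play_rows --increments '[[-1,[0,0,0],0],[-1,[0,0,0],0]]'

```text
time: 14.62
tool_pos: [504.0, -4.6, 182.7]
tcp_rot: [-179.9, 0.0, 82.2]
ft_force: [0.6, 0.0, -0.5]
finger_gap: -0.1
grip_force: 0.0
```

```bash
python3 - <<'E'
from h import *
go([506.5,-2,110],-8.3)
E
```

```text
t 14.6167 pos [504.   -4.6 182.7] rot [-179.9    0.    82.2] f [ 0.6  0.  -0.5] gap -0.0945972128376516 q6 [ -6.  -6. 104.  -0.  82.   1.]
tool shift [ 3.   2.2 72.7]
closing yaw -7.8
turn about tool z rad 0.008
```

Emit:
play_rows --increments '[[-1,[3,2,30],0],[-1,[0,0,25],0],[-1,[0,0,15],0],[-1,[0,0,5],0],[-1,[1,0,5],0],[-1,[2,0,6],0],[-1,[2,0,6],0],[-1,[2,0,6],0],[-1,[2,0,6],0],[-1,[2,0,6],0],[-1,[1,0,6],0],[-1,[0,0,0],0]]'

```text
time: 15.62
tool_pos: [509.0, 9.0, 66.6]
tcp_rot: [179.9, -0.0, 82.0]
ft_force: [0.7, -2.2, 4.6]
finger_gap: -0.1
grip_force: 2.4
```

Emit:
play_rows --increments '[[-1,[1,0,6],0],[-1,[1,0,6],0],[-1,[1,0,6],0],[-1,[0,0,4],0],[-1,[0,0,3],0],[-1,[0,0,0],0]]'

```text
time: 16.12
tool_pos: [509.8, 11.8, 42.7]
tcp_rot: [179.9, -0.0, 82.0]
ft_force: [0.3, -0.9, 2.9]
finger_gap: -0.3
grip_force: 1.3
```

Emit:
play_rows --increments '[[-1,[0,0,1],0],[-1,[0,0,1],0],[-1,[0,0,0.5],0],[-1,[0,0,0],0]]'

```text
time: 16.45
tool_pos: [509.9, 11.8, 40.9]
tcp_rot: [179.9, -0.0, 82.0]
ft_force: [-1.3, -1.6, 9.3]
finger_gap: -0.1
grip_force: 5.0
```

Emit:
play_rows --increments '[[-1,[0,0,0.5],0],[-1,[0,0,0],0],[-1,[0,0,0],0],[-1,[0,0,0],0]]'

```text
time: 16.78
tool_pos: [509.9, 11.8, 40.8]
tcp_rot: [179.9, -0.0, 82.0]
ft_force: [-3.5, -0.6, 14.1]
finger_gap: 0.0
grip_force: 6.9
```

The force climbs without further travel at z = 40.8 mm, so the tray is on its stop. Release and look.

Emit:
play_rows --increments '[[-1,[0,0,0],0],[-1,[0,0,0],0],[-1,[0,0,-3],0],[-1,[0,0,-4],0],[-1,[0,0,-10],0],[-1,[0,0,-20],0],[-1,[0,0,-35],0],[-1,[0,0,-35],0],[-1,[0,0,-35],0],[-1,[0,0,0],0],[-1,[0,0,0],0],[-1,[0,0,0],0]]'

```text
time: 17.78
tool_pos: [508.6, 11.8, 181.1]
tcp_rot: [-180.0, -0.0, 82.0]
ft_force: [0.0, 0.4, -0.2]
finger_gap: -0.1
grip_force: 0.0
```

```bash
python3 - <<'E'
from h import *
p=snapshot("side")
for q in ["tread","plug"]:
    for r in pinpoint(q,p)[:3]: print(q,round(r["p"],2),w(p,r["xyz"]).round())
cv2.imwrite("pics/end.png",cv2.resize(p["color"][90:270,220:460,::-1],None,fx=3.2,fy=3.2,interpolation=3))
E
```

```text
tread 0.78 [509.  21.  43.]
tread 0.38 [267. 347.  -2.]
plug 0.72 [ 519. -418.    7.]
plug 0.68 [253. 477.  34.]
plug 0.61 [745. 410.  30.]
```

View pics/end.png

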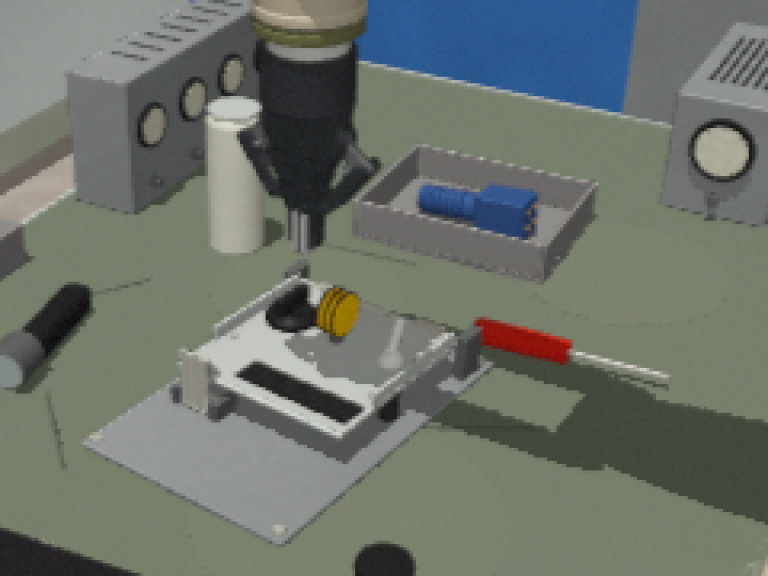

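The tray stays level behind the latch (crop (195,380)) with nothing touching it. The plug is flat in the bin at crop (480,205).

```bash
python3 -c "
from bench import *
print(hand_in())"
```

```text
the job is handed in; nothing more can be done
None
```

The job is handed in at about 18 s of the 58 s allowed: the plug lies flat in the bin and the latch holds the tray down with nothing touching it, though `hand_in()` returned no verdict.

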